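# Put the carved giraffe on show and clamp it down

### The arm

A 6-joint arm with a two-finger parallel gripper is mounted at the origin on the work surface. World frame = base frame: x ahead of the robot, y to its left, z up, the work surface at z = 0. Lengths are in mm, angles in rad, forces in N, time in s.
With the tool pointing down it reaches from about 275 to 1000 mm from the base axis. Payload 8.4 kg.
Tool frame: the origin (TCP) lies at the very end of the fingers, on their centre line; the grasp point (between the pads) lies 19 mm behind it; z points along the fingers, y is the direction in which the jaws open and shut (so a half turn about z gives the same grasp; the last joint's range is limited). The gripper opens to 85 mm and grips with 20 to 120 N. Pads are 22 mm wide; open, the fingers measure 114 mm over their backs; the gripper's body (76 mm by 85 mm) begins 54 mm behind the grasp point. The pads swing forward as they close: fully open they stand 13 mm farther back than shut.
Start: joints at [1.276, 0.353, 1.633, -0, 1.155, -0.002], TCP at [180.395, 598.403, 231.281] pointing down, gripper open.
Joint ranges: [-2.63, 2.63], [-0.92, 2.1], [0.06, 2.66], [-1.3, 4.44], [0, 2.69], [-3.02, 3.02]. Speed limits (rad/s): [2.22, 2.22, 2.79, 3.14, 3.14, 3.14].

### API

Orientations are given as [roll, pitch, yaw] about the fixed x, y, z axes, in that order (R = Rz(yaw) Ry(pitch) Rx(roll)).
In Python, from rig import sense, grab_frame, get_calibration, sign_off, boxes_of, trace gives the robot as it stands.
- The arm moves only by the tool servo_tool, never from a script. Its argument "rows" is a list of rows, each a list of 3 entries, a list of its own where there are three numbers: the finger opening in mm, from 0 to 85.4, then the shift along the tool's x, y, z in mm, then the turn, a rotation vector about the tool's x, y, z in degrees. A call has 1 to 8 rows; each row shifts and turns the commanded pose from where the row before left it, along the tool's axes as they then stand; what a row does not reach is not made up. A row lasts 1/8 s, in which the tool goes at most 62.5 mm and 10.7 degrees, less where a joint would pass 70% of its speed; a pose out of reach is approached as far as the arm can. A call is refused whole if a number of a shift passes 62.5 or a number of a turn 10.7, either way. A call with a gripper value outside its range is refused whole. The fingers move at their own pace and stop on an object; "force" is the grip in N (left out, the last holds). Time passes only in rows, so rows that do not move let the fingers close. It gives the time, the measured TCP pose, the force and the opening at its end, in the units of the state.
- sense(): the state, without advancing time (a new reading comes with each control period).
- grab_frame(name): name is "scene" or "side" or "wrist"; returns the picture (400x640x3 uint8, blue, green, red); there is no depth.
- get_calibration(name): a dict with "intrinsics" (3x3 intrinsics, pixels), "k1" (the pictures are not rectified: a ray, as slopes to the right and down, at radius r is drawn at 1 + k1 r^2 times it, then the intrinsics apply), "world_to_cam" (4x4, takes a point from world to camera coordinates). Camera axes: x right, y down, z forward; pixel columns grow to the right and rows downward; lengths in mm; the calibration is good to about 2 mm. A picture is of the moment at which its call begins: read the wrist's pose just before it. get_calibration takes no time and is no camera call; for the wrist camera it gives the pose at the moment of the call.
- sign_off(): hands the job in, once; it reports no verdict.
Trained networks look in the newest picture that a camera, given by its name, has taken for a name from the list of things; names that differ only in an ending like _2 or _b are one class to them, and where a whole thing is asked for, a point or a joint stands for the part that bears it (a point fixed in the world has none). Each returns a list of dicts, best first, with "conf" (0 to 1); they miss things now and then, are a little off and sometimes report something else, mostly with a low value. They report only what shows in the picture. A call takes as long as a camera call. They do not tell look-alikes from the thing itself.
- boxes_of(camera, thing): "centre" ([x, y, z] in mm, in the coordinates of the camera as it stood for that picture, good to about 4 mm: the middle of the surface that is visible of it).
- trace(camera, thing): "mask" (400x640 bool, what is visible of it).
The state is a dict: "clock": time; "qpos": joint angles; "qvel": joint speeds; "joint_efforts": joint torques, N m; "eef_pos": TCP position; "tcp_rot": TCP orientation; "contact_force": force on the tool from outside, world axes, zero at the start; "wrist_torque": the same for the moment, N m; "opening": opening from 0.0 (shut) to 1.0 (fully open).
Only numpy, scipy, OpenCV 4.12 (cv2) and the standard library are available. Lean on these libraries where they do the work, as an engineer would, in place of code of your own. Each camera call takes 0.05 s, during which the arm holds its last target. There are 200 camera calls.

### The job

The wooden giraffe lies on its side on the stall table: stand it upright in the display niche, its foot plate centred on the brass inlay and its nose facing out of the niche, away from the clamp, and let go of it. Then flip the red over-centre clamp lever towards the giraffe with a fingertip push, so that it snaps shut and its rubber foot sits over the back edge of the foot plate. Do not knock the other wares about.

Things in the scene. Friction and masses are not known exactly. Their poses are not given: they have to be found in the camera images.
- giraffe: Loose carved wooden giraffe, about 0.25 kg, 180 mm tall, lying on its right side. Its own x axis points from foot plate to head (its up), y where its nose points, z to its left (up at the start). Origin on the foot plate's centre axis, 90 mm above its underside. Spotted body x -30..8, y -30..32, z -24..24 mm. It rests on plate and body, its axis 24 mm above the table.
- foot (a point): Centre of the underside of the giraffe's foot plate; axes of the giraffe. The dark plate is 15 mm thick, y -50..50, z -24..24 mm; the four legs on it fill y -26..29, so that a 24 mm bare ledge is left at the tail end (y -50..-26).
- neck (a point): Centre of the giraffe's neck, 127 mm above the underside of its foot plate and 12 mm noseward of the plate's centre; the neck is 28 x 28 mm, 60 mm long.
- head (a point): Centre of the giraffe's head with snout, 170 mm above the underside of the foot plate and 21 mm noseward of its centre: a block 54 mm along the nose direction (flat front and back faces), 20 mm wide, 24 mm high (top 182 mm above the underside; two thin 12 mm horns are for looks).
- niche: Fixed display niche. Origin under the plinth's centre at table height; x points out of its open front (away from the clamp), y sideways. Base board 12 mm high, x -152..72 mm, y -85..85; plinth on it x -54..62, y -55..55. Two upright side boards x -45..60, y 72..82 and -82..-72, 240 mm high (252 with finials). Open above, towards +x and, above the clamp, towards -x.
- plinth_centre (a point): Centre of the plinth's flat top, 30 mm above the table; axes of the niche. A brass inlay 100 x 48 mm (long along x) centred on it marks the place of the foot plate.
- clamp (a joint): Angle of the clamp lever, rad: 0 open, leaning 0.6 back from upright (to niche -x); 0.6 dead centre; 1.2 shut, leaning to the plinth. A spring drives it from dead centre to either end (about 4 N at the knob). Hinge along niche y at x -90, 55 mm above the table. Shut, its 30 mm wide rubber foot hangs 2 mm over a 15 mm plate on the plinth, reaching niche x -38 mm. Open, all of it is behind x -62 mm.
- clamp_knob (a point): Centre of the round end (radius 10 mm) of the red lever grip, 75 mm from the hinge; the grip is a 20 mm thick round bar reaching 25 mm down the lever from here. Open, it lies at niche x -132 mm, 117 mm above the table.
- rhino: Loose bystander: pale carved rhino about 110 x 42 x 62 mm, origin under its centre, head to +x. Leave it alone.
- bowl: Loose bystander: blue bowl 100 mm across, 40 mm high, origin under its centre.
- elephant: Loose bystander: carved elephant about 145 x 62 x 110 mm, origin under its body's centre, head to +x.
- brass_horse: Loose bystander: brass horse about 170 x 34 x 130 mm, origin under its body's centre, head to +x.
- tumbler: Loose bystander: green glass tumbler 68 mm across, 85 mm high, origin under its centre.
- camel: Loose bystander: pale carved camel about 125 x 40 x 120 mm, origin under its body's centre, head to +x.
- drum: Loose bystander: dark waisted drum 76 mm across, 85 mm high, origin under its centre.
Things that resemble listed ones, but are neither listed nor needed, are in the scene too. What is shaped like the giraffe but blue or orange is not meant.

How it is judged (in metres and radians):
On the way, in this order (a step that is already met when the one before it is completed fails the run):
1. the giraffe stands upright, released, on the plinth's inlay, nose outwards, while the clamp is still open (angle between giraffe's own x axis and vertical below 0.1 rad and x of foot in the frame of plinth_centre between -0.009 and 0.009 m and y of foot in the frame of plinth_centre between -0.014 and 0.014 m and z of foot in the frame of plinth_centre between -0.004 and 0.004 m and x of head in the frame of plinth_centre above 0.008 m and angle between the y axis of giraffe and the x axis of niche, either way round below 0.2 rad and linear speed of giraffe below 0.03 m/s and contact force between the fingers and giraffe below 0.5 N and value of joint clamp below 0.4 rad), for 0.2 s.
2. the clamp lever has snapped shut (value of joint clamp above 1.1 rad), for 0.2 s.
At the end, for the whole second after the job is handed in: The giraffe stands upright (within 0.1 rad) and at rest on the plinth, the underside of its foot plate within 9 mm (niche x), 14 mm (niche y) and 4 mm (height) of the inlay's centre, its nose to the niche's +x within 0.2 rad, released, with the clamp lever shut (joint above 1.1) (angle between giraffe's own x axis and vertical below 0.1 rad and x of foot in the frame of plinth_centre between -0.009 and 0.009 m and y of foot in the frame of plinth_centre between -0.014 and 0.014 m and z of foot in the frame of plinth_centre between -0.004 and 0.004 m and x of head in the frame of plinth_centre above 0.008 m and angle between the y axis of giraffe and the x axis of niche, either way round below 0.2 rad and linear speed of giraffe below 0.03 m/s and contact force between the fingers and giraffe below 0.5 N and value of joint clamp above 1.1 rad and angular speed of giraffe below 0.2 rad/s); the robot touches nothing.
It fails at once if another ware was pushed more than 40 mm away (distance of any of rhino, bowl, elephant, brass_horse, tumbler, camel, drum from where it was at the start of the episode above 0.04 m).
It fails at once if another ware was tipped over (angle between any of rhino, bowl, elephant, brass_horse, tumbler, camel, drum's own z axis and vertical above 0.5 rad).
It also fails if it takes over 72 s, if anything falls off the work surface, if the arm or the gripper's body presses on something with over 40 N, if the wrist force passes 120 N, or if a joint passes its speed limit or range.

## Working session

There is one attempt and no reset: what is moved stays moved. The work goes in short steps, Python scripts to look and compute and a tool call to move; the robot and the scene stay as the last step left them, time stands still between calls to the robot, and variables do not carry over. Pictures are saved under pics/ and viewed, about 8 in all and at most 12, crops included, and the job is handed in when it is done.

Besides the shell and the picture viewer there is one more tool, called after "Request:" by a JSON object that holds its "method" and its "body", one argument or row to a line. servo_tool: Moves the arm, as the interface text tells. Its arguments: {"type":"object","properties":{"rows":{"type":"array","items":{"type":"array"}},"force":{"type":"number"}},"required":["rows"]}

```bash
mkdir -p pics; cat > h.py <<'E'
import numpy as np, cv2
from rig import *
from scipy.spatial.transform import Rotation as R
def snap(n,f=None):
    im=grab_frame(n)
    if f: cv2.imwrite('pics/'+f,im)
    return im
def w2c(n): return np.array(get_calibration(n)['world_to_cam'])
def c2w(n,p,T=None):
    T=w2c(n) if T is None else T
    return (np.linalg.inv(T)@np.r_[p,1])[:3]
def proj(n,P,T=None):
    c=get_calibration(n);T=np.array(c['world_to_cam']) if T is None else T
    K=np.array(c['intrinsics']);P=np.atleast_2d(P)
    q=P@T[:3,:3].T+T[:3,3];s=q[:,:2]/q[:,2:];s=s*(1+c['k1']*(s**2).sum(1,keepdims=True))
    return s@K[:2,:2].T+K[:2,2]
def ray(n,uv,z,T=None):
    c=get_calibration(n);T=np.array(c['world_to_cam']) if T is None else T
    K=np.array(c['intrinsics']);d=np.linalg.solve(K,np.r_[uv,1])[:2];s=d.copy()
    for _ in range(20): s=d/(1+c['k1']*(s@s))
    D=T[:3,:3].T@np.r_[s,1];o=-T[:3,:3].T@T[:3,3]
    return o+D*(z-o[2])/D[2]
E
python3 - <<'E'
from h import *
a=snap('scene','a.png');b=snap('side','b.png')
for n in('scene','side'):
    T=w2c(n);print(n,c2w(n,[0,0,0]).round(),T[2,:3].round(2))
    for t in('giraffe','niche','clamp_knob','head','foot','rhino','bowl','elephant','brass_horse','tumbler','camel','drum'):
        try: print(t,[(round(d['conf'],2),c2w(n,d['centre']).round().tolist(),proj(n,c2w(n,d['centre'])).round()[0].tolist()) for d in boxes_of(n,t)])
        except Exception as e: print(t,e)
print(sense())
E
```

```text
scene [ 976.  730. 1023.] [-0.34 -0.58 -0.74]
giraffe [(0.79, [591.0, 254.0, 38.0], [357.0, 280.0]), (0.73, [324.0, 428.0, 40.0], [470.0, 281.0]), (0.73, [308.0, -209.0, 40.0], [349.0, 153.0])]
niche [(0.69, [601.0, -172.0, 108.0], [282.0, 175.0])]
clamp_knob [(0.74, [592.0, 255.0, 37.0], [356.0, 281.0])]
head [(0.74, [309.0, -210.0, 38.0], [348.0, 154.0]), (0.67, [592.0, 255.0, 36.0], [357.0, 281.0]), (0.62, [324.0, 429.0, 36.0], [470.0, 282.0])]
foot [(0.8, [327.0, 430.0, 36.0], [470.0, 283.0]), (0.78, [590.0, 257.0, 40.0], [357.0, 280.0]), (0.7, [310.0, -215.0, 39.0], [347.0, 153.0]), (0.38, [520.0, 372.0, 23.0], [402.0, 302.0])]
rhino [(0.59, [712.0, 313.0, 45.0], [331.0, 316.0])]
bowl [(0.97, [521.0, 370.0, 23.0], [401.0, 302.0])]
elephant [(0.6, [566.0, 577.0, 84.0], [445.0, 366.0])]
brass_horse [(0.8, [503.0, -547.0, 78.0], [261.0, 116.0])]
tumbler [(0.7, [773.0, 73.0, 54.0], [269.0, 260.0])]
camel [(0.8, [767.0, -74.0, 71.0], [249.0, 222.0])]
drum [(0.83, [675.0, 20.0, 82.0], [290.0, 228.0])]
side [  413. -1228.  1032.] [ 0.08  0.79 -0.6 ]
giraffe [(0.63, [314.0, 401.0, 37.0]
[... 1095 characters left out ...]
, -12.0, 85.0], [367.0, 203.0])]
{'clock': 1.3, 'qpos': array([ 1.27563400e+00,  3.53016048e-01,  1.63341891e+00, -2.22208108e-05,
        1.15520369e+00, -2.38772981e-03]), 'qvel': array([-0.00066323,  0.00059793, -0.00051437, -0.00098519,  0.00063562,
        0.00024325]), 'joint_efforts': array([ 7.43950659e-05, -6.05183101e+01, -3.42435694e+01,  6.50187667e-05,
        1.18773598e-03, -3.55635257e-05]), 'eef_pos': array([180.37722008, 598.39367916, 231.26283363]), 'tcp_rot': array([-3.14154662e+00,  2.02190311e-05,  2.84882702e+00]), 'contact_force': array([0.0453376 , 0.05307483, 0.59111089]), 'wrist_torque': array([ 0.0283374 ,  0.01382091, -0.03886273]), 'opening': 0.9997234636241993}
```

View pics/a.png

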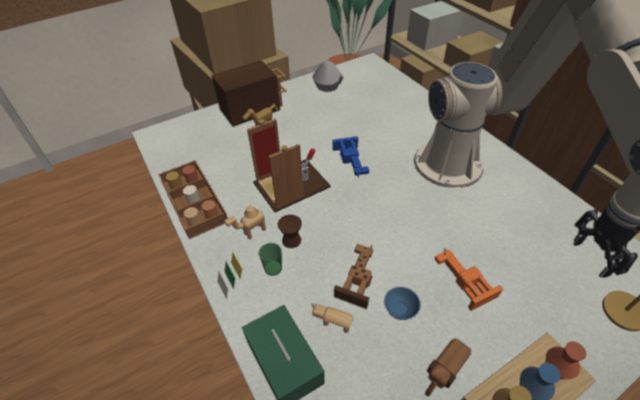

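View pics/b.png

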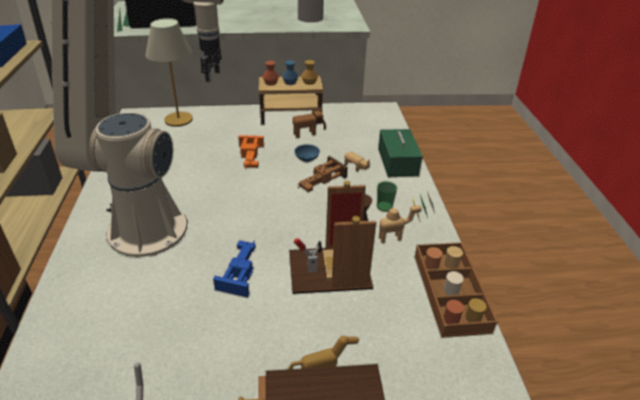

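The brown giraffe is at scene px (357,280). The look-alikes are orange at (470,281) and blue at (348,153). I choose the brown spotted one and will check it with a close wrist view.

Request:
{"method": "servo_tool", "body": {
  "rows": [
    [85,[-39,-19.4,-16],[0,0,0]],
    [85,[-39,-19.4,-16],[0,0,0]],
    [85,[-39,-19.4,-16],[0,0,0]],
    [85,[-39,-19.4,-16],[0,0,0]],
    [85,[-39,-19.4,-16],[0,0,0]],
    [85,[-39,-19.4,-16],[0,0,0]],
    [85,[-39,-19.4,-16],[0,0,0]],
    [85,[-39,-19.4,-16],[0,0,0]]
  ]
}}

```text
clock: 2.3
eef_pos: [435.2, 358.6, 359.9]
tcp_rot: [3.141, 0.0, 2.849]
contact_force: [1.0, -0.2, 0.0]
opening: 0.993
```

Request:
{"method": "servo_tool", "body": {
  "rows": [
    [85,[-39,-19.4,0],[0,0,0]],
    [85,[-39,-19.4,0],[0,0,0]],
    [85,[-39,-19.4,0],[0,0,0]],
    [85,[-39,-19.4,0],[0,0,0]],
    [85,[0,0,0],[0,0,0]]
  ]
}}

```text
clock: 2.92
eef_pos: [562.9, 238.4, 358.9]
tcp_rot: [-3.141, 0.0, 2.846]
contact_force: [-0.3, 0.0, 0.6]
opening: 0.999
```

```bash
python3 - <<'E'
from h import *
s=sense();print(s['clock'],s['eef_pos'],s['tcp_rot'],s['qpos'])
T=w2c('wrist');print(c2w('wrist',[0,0,0]),T[2,:3],T[0,:3])
a=snap('wrist','c.png')
for t in('giraffe','foot'): print([(d['conf'],c2w('wrist',d['centre'],T).round()) for d in boxes_of('wrist',t)])
m=trace('wrist','giraffe');print([(d['conf'],d['mask'].sum(),np.argwhere(d['mask']).mean(0)) for d in m])
E
```

```text
2.925 [562.91490714 238.4187804  358.94829644] [-3.14102257e+00  3.05362106e-04  2.84569596e+00] [ 3.98537505e-01  2.39855531e-01  1.50703259e+00 -6.43416903e-04
  1.39483475e+00 -8.76249369e-01]
[495.36013035 258.15057254 501.65675488] [ 0.26598113 -0.08208314 -0.96047717] [ 0.29057125  0.95685247 -0.00130663]
[(0.97, array([ 321., -126.,   36.])), (0.91, array([569., 247.,  48.]))]
[(0.93, array([573., 240.,  46.])), (0.56, array([ 320., -128.,   33.]))]
[(0.91, np.int64(4447), array([163.40071959, 320.49583989])), (0.67, np.int64(1527), array([70.43680419, 24.0340537 ]))]
```

View pics/c.png

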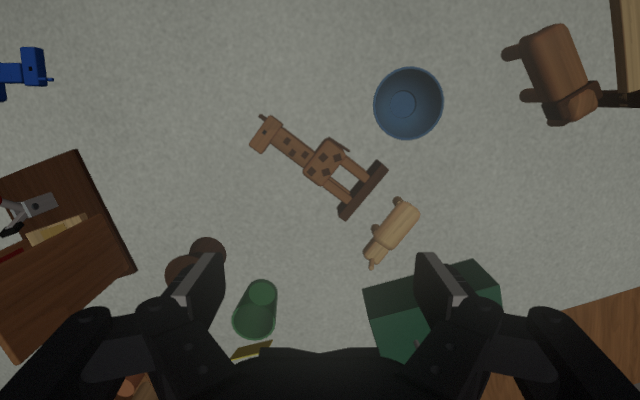

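The picture shows the brown spotted giraffe at (320,163): head at (267,134), foot plate at (363,190), nose towards the lower left. The niche base's front edge runs from (75,150) to (137,270).

```bash
cat >> h.py <<'E'
from scipy.optimize import minimize
# boxes in giraffe axes, x measured from foot: (xlo,xhi,ylo,yhi,zlo,zhi)
GB=[(0,15,-50,50,-24,24),(15,60,-26,-12,-20,20),(15,60,15,29,-20,20),(60,98,-30,32,-24,24),(97,160,-2,26,-14,14),(158,182,-6,48,-10,10)]
def sil(n,T,M):  # M: 4x4 foot frame->world
    im=np.zeros((400,640),np.uint8)
    for b in GB:
        P=np.array([[x,y,z] for x in b[:2] for y in b[2:4] for z in b[4:]],float)
        uv=proj(n,P@M[:3,:3].T+M[:3,3],T)
        cv2.fillConvexPoly(im,cv2.convexHull(np.round(uv*16).astype(np.int32)),1,shift=4)
    return im
def lying(p):
    c,s=np.cos(p[2]),np.sin(p[2]);M=np.eye(4)
    M[:3,0]=[c,s,0];M[:3,1]=[-s,c,0];M[:3,2]=[0,0,1];M[:3,3]=[p[0],p[1],24];return M
def standing(p,z=0):  # p[2]= world angle of the nose
    c,s=np.cos(p[2]),np.sin(p[2]);M=np.eye(4)
    M[:3,0]=[0,0,1];M[:3,1]=[c,s,0];M[:3,2]=[-s,c,0];M[:3,3]=[p[0],p[1],z];return M
def fit(n,T,mask,f,p0,steps=(15,15,.2)):
    m=mask.astype(np.uint8)
    def cost(p):
        a=sil(n,T,f(p));return 1-(a&m).sum()/max(1,(a|m).sum())
    for k in(1,.3):
        S=np.vstack([p0]+[np.array(p0)+k*np.eye(3)[i]*steps[i] for i in range(3)])
        r=minimize(cost,p0,method='Nelder-Mead',options=dict(initial_simplex=S,xatol=.05,fatol=1e-4));p0=r.x
    return r.x,r.fun
def solve(n,uv,P3,f,p0): pass
E
python3 - <<'E'
from h import *
T=w2c('wrist')
grab_frame('wrist');m=[d for d in trace('wrist','giraffe') if 200<np.argwhere(d['mask']).mean(0)[1]<450][0]['mask']
f=ray('wrist',[363,190],48,T);h=ray('wrist',[267,134],34,T)
a=np.arctan2(*(h-f)[[1,0]]);print(f,h,a,np.hypot(*(h-f)[:2]))
p,c=fit('wrist',T,m,lying,[f[0],f[1],a]);print(p,c)
M=lying(p);print('neck',M@[127,12,0,1],'nose dir',M[:3,1])
im=cv2.imread('pics/c.png');cs,_=cv2.findContours(sil('wrist',T,M),0,2);cv2.drawContours(im,cs,-1,(0,255,0),1)
cv2.imwrite('pics/d.png',cv2.resize(im[90:240,220:430],None,fx=3,fy=3))
A,B=ray('wrist',[75,150],12,T),ray('wrist',[137,270],12,T);print(A,B,np.hypot(*(A-B)[:2]))
E
```

```text
[623.01706186 287.7901871   48.        ] [508.05801612 178.46118142  34.        ] -2.3812910478253286 158.64555992090644
[636.46752408 287.47067252  -2.52739546] 0.07718731056779149
neck [539.59413687 204.47340238  24.           1.        ] nose dir [ 0.57630263 -0.81723637  0.        ]
[ 441.93832641 -122.40169239   12.        ] [ 659.50437356 -116.20310954   12.        ] 217.65432984930644
```

View pics/d.png

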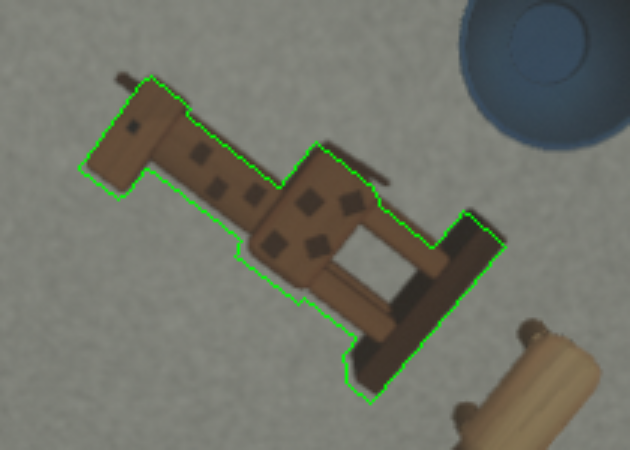

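The fit matches the giraffe to about 3 mm, and the niche lies nearly along world x. Next I check wrist options with an orientation model of the joints.

```bash
cat > k.py <<'E'
from h import *
from scipy.optimize import least_squares
def fk(q): return R.from_euler('ZYZYZ',[q[0],q[1]+q[2],q[3],q[4],q[5]+np.pi/2])
def frame(tz,ty):
    tz=np.array(tz)/np.linalg.norm(tz);ty=np.array(ty,float);ty-=tz*(ty@tz);ty/=np.linalg.norm(ty)
    return R.from_matrix(np.c_[np.cross(ty,tz),ty,tz])
def wr(Rt,q1,th):
    e=(R.from_euler('ZY',[q1,th]).inv()*Rt).as_euler('ZYZ');return e[0],e[1],(e[2]-np.pi/2+np.pi)%(2*np.pi)-np.pi
E
python3 - <<'E'
from k import *
s=sense();print((fk(s['qpos']).inv()*R.from_euler('xyz',s['tcp_rot'])).magnitude())
b=np.radians(35);g=-2.52;gx=np.array([np.cos(g),np.sin(g),0]);gy=np.array([-gx[1],gx[0],0])
cur=R.from_euler('xyz',s['tcp_rot'])
for sg in(1,-1):
    A=frame(-np.cos(b)*np.array([0,0,1])-np.sin(b)*gx,sg*gy)
    D=frame([0,-np.cos(b),-np.sin(b)],[sg,.03*sg,0])
    print(sg,'grasp',np.round(wr(A,.33,2.0),2),'stand',np.round(wr(D,.25,2.0),2))
    print(np.degrees((cur.inv()*A).as_rotvec()).round(1),np.degrees((A.inv()*D).as_rotvec()).round(1),A.as_euler('xyz').round(3))
E
```

```text
Traceback (most recent call last):
  File "k.py", line 3, in fk
    def fk(q): return R.from_euler('ZYZYZ',[q[0],q[1]+q[2],q[3],q[4],q[5]+np.pi/2])
                      ~~~~~~~~~~~~^^^^^^^^^^^^^^^^^^^^^^^^^^^^^^^^^^^^^^^^^^^^^^^^^
  File "scipy/spatial/transform/_rotation.pyx", line 1413, in scipy.spatial.transform._rotation.Rotation.from_euler
ValueError: Expected axis specification to be a non-empty string of upto 3 characters, got ZYZYZ
```

```bash
sed -i "s/^def fk.*/def fk(q): return R.from_euler('ZYZ',[q[0],q[1]+q[2],q[3]])*R.from_euler('YZ',[q[4],q[5]+np.pi\/2])/" k.py
python3 - <<'E'
from k import *
s=sense();print((fk(s['qpos']).inv()*R.from_euler('xyz',s['tcp_rot'])).magnitude())
b=np.radians(35);g=-2.52;gx=np.array([np.cos(g),np.sin(g),0]);gy=np.array([-gx[1],gx[0],0])
cur=R.from_euler('xyz',s['tcp_rot'])
for sg in(1,-1):
    A=frame(-np.cos(b)*np.array([0,0,1])-np.sin(b)*gx,sg*gy)
    D=frame([0,-np.cos(b),-np.sin(b)],[sg,.03*sg,0])
    print(sg,'grasp',np.round(wr(A,.33,2.0),2),'stand',np.round(wr(D,.25,2.0),2))
    print(np.degrees((cur.inv()*A).as_rotvec()).round(1),np.degrees((A.inv()*D).as_rotvec()).round(1),A.as_euler('xyz').round(3))
E
```

```text
3.9704654930375086e-16
1 grasp [0.31 0.57 1.07] stand [-0.92  1.52  0.47]
[-38.8  19.  122.9] [ -9.7 -82.8 -59.9] [ 3.142 -0.611  0.622]
-1 grasp [ 0.31  0.57 -2.07] stand [-0.92  1.52 -2.67]
[-16.  -32.5 -50.6] [  9.7  82.8 -59.9] [-3.142  0.611 -2.52 ]
```

Request:
{"method": "servo_tool", "body": {
  "rows": [
    [85,[0,0,0],[-3,1.46,9.45]],
    [85,[0,0,0],[-3,1.46,9.45]],
    [85,[0,0,0],[-3,1.46,9.45]],
    [85,[0,0,0],[-3,1.46,9.45]],
    [85,[0,0,0],[-3,1.46,9.45]],
    [85,[0,0,0],[-3,1.46,9.45]],
    [85,[0,0,0],[-3,1.46,9.45]],
    [85,[0,0,0],[-3,1.46,9.45]]
  ]
}}

```text
clock: 4.22
eef_pos: [560.8, 241.0, 359.5]
tcp_rot: [2.945, -0.389, 1.541]
contact_force: [-0.2, -0.9, 0.6]
opening: 1.001
```

Request:
{"method": "servo_tool", "body": {
  "rows": [
    [85,[0,0,0],[-3,1.46,9.45]],
    [85,[0,0,0],[-3,1.46,9.45]],
    [85,[0,0,0],[-3,1.46,9.45]],
    [85,[0,0,0],[-3,1.46,9.45]],
    [85,[0,0,0],[-3,1.46,9.45]],
    [85,[0,0,0],[0,0,0]]
  ]
}}

```text
clock: 4.97
eef_pos: [559.9, 241.5, 359.3]
tcp_rot: [3.138, -0.614, 0.625]
contact_force: [0.3, 0.1, 0.6]
opening: 0.996
```

```bash
cat >> k.py <<'E'
def go(tp,tr=None):
    s=sense();Rc=R.from_euler('xyz',s['tcp_rot']);d=Rc.inv().apply(np.array(tp)-s['eef_pos'])
    print('shift',d.round(1),'len',np.linalg.norm(d).round(1))
    if tr is not None:
        v=np.degrees((Rc.inv()*tr).as_rotvec());print('turn',v.round(2),np.linalg.norm(v).round(1),'shift after turn',tr.inv().apply(np.array(tp)-s['eef_pos']).round(1))
    return d
E
python3 - <<'E'
from k import *
s=sense();print(s['clock'],s['eef_pos'],s['tcp_rot'],s['qpos'].round(2))
A=R.from_euler('xyz',[3.142,-.611,.622]);go([489,172,115],A);go([545,212,17],A)
E
```

```text
4.975 [559.89226751 241.46906146 359.27892936] [ 3.13825294 -0.61350265  0.62528448] [ 0.3  -0.05  1.96  0.3   0.66  1.07]
shift [-220.9   14.4  143.3] len 263.7
turn [ 0.11 -0.14  0.15] 0.2 shift after turn [-220.5   15.2  143.8]
shift [-221.    14.3  263. ] len 343.9
turn [ 0.11 -0.14  0.15] 0.2 shift after turn [-220.3   15.4  263.6]
```

Request:
{"method": "servo_tool", "body": {
  "rows": [
    [85,[-31.5,2.1,20.5],[0,0,0]],
    [85,[-31.5,2.1,20.5],[0,0,0]],
    [85,[-31.5,2.1,20.5],[0,0,0]],
    [85,[-31.5,2.1,20.5],[0,0,0]],
    [85,[-31.5,2.1,20.5],[0,0,0]],
    [85,[-31.5,2.1,20.5],[0,0,0]],
    [85,[-32,2.1,20.5],[0,0,0]],
    [85,[0,0,30],[0,0,0]]
  ]
}}

```text
clock: 5.98
eef_pos: [511.3, 190.9, 112.8]
tcp_rot: [-3.139, -0.619, 0.628]
contact_force: [1.1, 0.3, 0.5]
opening: 0.998
```

Request:
{"method": "servo_tool", "body": {
  "rows": [
    [85,[0,0,20],[0,0,0]],
    [85,[0,0,0],[0,0,0]]
  ]
}}

```text
clock: 6.22
eef_pos: [521.0, 198.6, 96.0]
tcp_rot: [-3.137, -0.618, 0.627]
contact_force: [0.3, -0.5, -0.3]
opening: 0.994
```

```bash
python3 - <<'E'
from k import *
s=sense();print(s['clock'],s['eef_pos'],s['tcp_rot'])
A=R.from_euler('xyz',[3.142,-.611,.622]);go([545,212,17],A)
snap('wrist','e.png');snap('side')
E
```

```text
6.225 [521.03112005 198.59370338  96.03563094] [-3.13697827 -0.6178116   0.62654319]
shift [-23.5   3.6  80.2] len 83.7
turn [-0.39 -0.39  0.21] 0.6 shift after turn [-23.    3.1  80.4]
```

View pics/e.png

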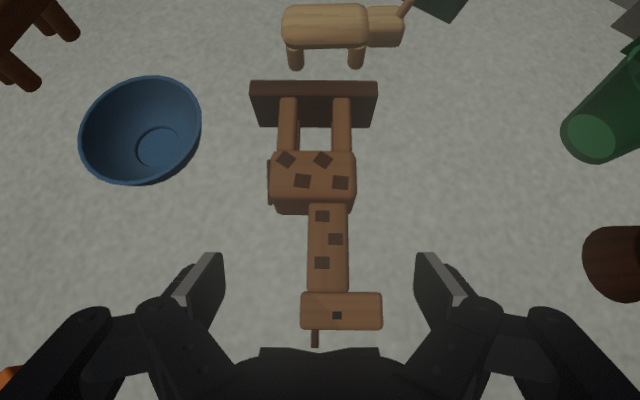

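Picture e: neck at (328,250), centred between the fingers (215/425), and the head at (340,312). It is aligned.

Request:
{"method": "servo_tool", "body": {
  "rows": [
    [85,[-12,1.5,0],[0,0,0]],
    [85,[-12,1.5,0],[0,0,0]],
    [85,[0,0,20],[0,0,0]],
    [85,[0,0,20],[0,0,0]],
    [85,[0,0,20],[0,0,0]],
    [85,[0,0,15],[0,0,0]],
    [85,[0,0,0],[0,0,0]]
  ]
}}

```text
clock: 7.2
eef_pos: [541.8, 210.1, 22.2]
tcp_rot: [-3.137, -0.619, 0.624]
contact_force: [0.1, -0.5, -0.1]
opening: 0.996
```

```bash
python3 - <<'E'
from k import *
s=sense();print(s['clock'],s['eef_pos'],s['contact_force'])
go([545,212,17])
E
```

```text
7.2 [541.75615073 210.11275034  22.20135094] [ 0.12629783 -0.51309292 -0.14427766]
shift [0.  0.4 6.4] len 6.4
```

Request:
{"method": "servo_tool", "body": {
  "rows": [
    [85,[0,0.4,4],[0,0,0]],
    [15,[0,0,0],[0,0,0]],
    [15,[0,0,0],[0,0,0]],
    [15,[0,0,0],[0,0,0]],
    [15,[0,0,0],[0,0,0]],
    [15,[0,0,0],[0,0,0]],
    [15,[0,0,0],[0,0,0]]
  ],
  "force": 70
}}

```text
clock: 8.07
eef_pos: [543.7, 210.9, 18.9]
tcp_rot: [-3.136, -0.619, 0.623]
contact_force: [-1.8, -0.7, 5.0]
opening: 0.313
```

```bash
python3 - <<'E'
from k import *
s=sense();print(s['clock'],s['eef_pos'],s['contact_force'],s['opening']*85)
b=np.radians(35)
D=frame([0,-np.cos(b),-np.sin(b)],[1,.03,0])
go([540,205,170],D)
E
```

```text
8.075 [543.65414138 210.85071861  18.92867246] [-1.84672093 -0.70965889  5.01917831] 26.64200188314485
shift [  82.4    1.9 -126.8] len 151.2
turn [ -9.7  -83.38 -59.7 ] 103.0 shift after turn [-127.    -5.8  -81.9]
```

Request:
{"method": "servo_tool", "body": {
  "rows": [
    [15,[17.4,0,-24.4],[0,0,0]],
    [15,[17.4,0,-24.4],[0,0,0]],
    [15,[17.4,0,-24.4],[0,0,0]],
    [15,[17.4,0,-24.4],[0,0,0]],
    [15,[17.4,0,-24.4],[0,0,0]],
    [15,[17.4,0,-24.4],[0,0,0]],
    [15,[17.4,0,-24.4],[0,0,0]],
    [15,[0,0,0],[0,0,0]]
  ]
}}

```text
clock: 9.07
eef_pos: [544.9, 212.2, 213.3]
tcp_rot: [-3.132, -0.623, 0.625]
contact_force: [0.3, -0.0, -1.5]
opening: 0.312
```

Request:
{"method": "servo_tool", "body": {
  "rows": [
    [15,[0,0,0],[-0.88,-7.58,-5.43]],
    [15,[0,0,0],[-0.88,-7.58,-5.43]],
    [15,[0,0,0],[-0.88,-7.58,-5.43]],
    [15,[0,0,0],[-0.88,-7.58,-5.43]],
    [15,[0,0,0],[-0.88,-7.58,-5.43]],
    [15,[0,0,0],[-0.88,-7.58,-5.43]],
    [15,[0,0,0],[-0.88,-7.58,-5.43]],
    [15,[0,0,0],[-0.88,-7.58,-5.43]]
  ]
}}

```text
clock: 10.07
eef_pos: [541.1, 216.5, 208.4]
tcp_rot: [2.983, 0.488, 1.256]
contact_force: [-0.4, 0.4, -2.9]
opening: 0.317
```

Request:
{"method": "servo_tool", "body": {
  "rows": [
    [15,[0,0,0],[-0.88,-7.58,-5.43]],
    [15,[0,0,0],[-0.88,-7.58,-5.43]],
    [15,[0,0,0],[-0.88,-7.58,-5.43]],
    [15,[0,0,0],[0,0,0]],
    [15,[0,0,0],[0,0,0]]
  ]
}}

```text
clock: 10.7
eef_pos: [542.0, 215.7, 209.5]
tcp_rot: [-3.139, 0.904, 1.573]
contact_force: [0.2, 0.3, -3.2]
opening: 0.31
```

```bash
python3 - <<'E'
from k import *
s=sense();print(s['clock'],s['eef_pos'],s['tcp_rot'],s['contact_force'],s['qpos'].round(2),s['opening']*85)
b=np.radians(35)
D=frame([0,-np.cos(b),-np.sin(b)],[1,.03,0])
go([500,100,170],D)
a=snap('side');w=snap('scene');
p=proj('side',[s['eef_pos']])[0].astype(int);q=proj('scene',[s['eef_pos']])[0].astype(int);print(p,q)
c=lambda i,p:cv2.resize(i[max(0,p[1]-75):p[1]+75,max(0,p[0]-75):p[0]+75],(400,400))
cv2.imwrite('pics/f.png',np.hstack([c(a,p),c(w,q)]))
E
```

```text
10.7 [541.95785502 215.73680475 209.5277832 ] [-3.13893384  0.90365193  1.57283664] [ 0.17417503  0.28765338 -3.16896286] [ 0.73  0.66  1.5  -0.63  1.67  0.89] 26.325211806771733
shift [-40.5 -41.9 115.4] len 129.3
turn [-0.03 -3.22 -0.91] 3.4 shift after turn [-33.3 -42.5 117.5]
[314 132] [367 225]
```

View pics/f.png

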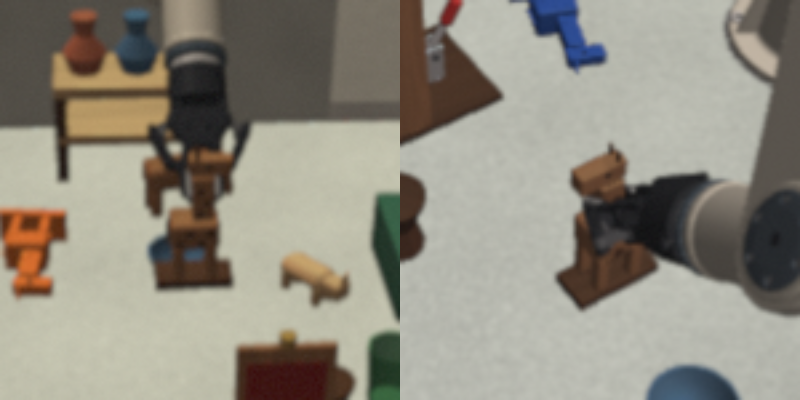

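Picture f: the giraffe hangs upright, head up, nose to world +x (right in the side view). I stand it on the free table just below.

Request:
{"method": "servo_tool", "body": {
  "rows": [
    [15,[0,0,0],[0,-2.8,-0.9]],
    [15,[20.4,0,14.5],[0,0,0]],
    [15,[20.4,0,14.5],[0,0,0]],
    [15,[16.3,0,11.6],[0,0,0]],
    [15,[0,0,0],[0,0,0]],
    [15,[0,0,0],[0,0,0]]
  ]
}}

```text
clock: 11.55
eef_pos: [541.9, 215.6, 141.0]
tcp_rot: [-3.121, 0.956, 1.598]
contact_force: [-0.4, -0.1, -2.2]
opening: 0.313
```

Request:
{"method": "servo_tool", "body": {
  "rows": [
    [15,[5.7,0,4.1],[0,0,0]],
    [15,[0,0,0],[0,0,0]],
    [15,[0,0,0],[0,0,0]]
  ]
}}

```text
clock: 11.92
eef_pos: [541.7, 215.5, 134.0]
tcp_rot: [-3.121, 0.955, 1.598]
contact_force: [-0.4, 0.3, -3.3]
opening: 0.314
```

```bash
python3 - <<'E'
from k import *
s=sense();print(s['clock'],s['eef_pos'],s['tcp_rot'],s['contact_force'])
snap('side');m=trace('side','giraffe');T=w2c('side')
for d in m:
    v=np.argwhere(d['mask']);print(d['conf'],v.mean(0)[::-1],v.min(0),v.max(0))
P=[s['eef_pos'][0]-12,s['eef_pos'][1],0];print(proj('side',[P,[P[0]-50,P[1]-24,0],[P[0]+50,P[1]-24,0]]))
E
```

```text
11.925 [541.66745998 215.51801644 134.00011474] [-3.12102682  0.95516584  1.59790908] [-0.442188    0.27505352 -3.26876928]
0.83 [249.91899441 149.53072626] [135 237] [168 264]
0.75 [311.95044473 163.65057179] [135 297] [184 325]
0.58 [237.01314828 271.83418554] [240 213] [297 255]
[[309.76259153 184.32662932]
 [295.93724898 188.79283426]
 [324.52553226 187.84260277]]
```

Request:
{"method": "servo_tool", "body": {
  "rows": [
    [15,[8.2,0,5.8],[0,0,0]],
    [15,[0,0,0],[0,0,0]],
    [15,[1.6,0,1.2],[0,0,0]],
    [15,[0,0,0],[0,0,0]]
  ]
}}

```text
clock: 12.52
eef_pos: [541.5, 215.3, 121.8]
tcp_rot: [-3.12, 0.956, 1.598]
contact_force: [-0.3, 0.3, -0.7]
opening: 0.315
```

Request:
{"method": "servo_tool", "body": {
  "rows": [
    [15,[1.6,0,1.2],[0,0,0]],
    [15,[0,0,0],[0,0,0]]
  ]
}}

```text
clock: 12.78
eef_pos: [541.9, 215.2, 121.6]
tcp_rot: [-3.122, 0.957, 1.597]
contact_force: [0.2, -0.0, 9.3]
opening: 0.309
```

Request:
{"method": "servo_tool", "body": {
  "rows": [
    [15,[1.6,0,1.2],[0,0,0]],
    [15,[0,0,0],[0,0,0]]
  ]
}}

```text
clock: 13.02
eef_pos: [542.2, 215.1, 121.3]
tcp_rot: [-3.126, 0.959, 1.593]
contact_force: [-1.9, 0.2, 19.3]
opening: 0.314
```

Foot is on the table. I relieve the pressure, open, and back off along the tool axis.

Request:
{"method": "servo_tool", "body": {
  "rows": [
    [15,[-2.2,0,-1.6],[0,0,0]],
    [15,[0,0,0],[0,0,0]],
    [40,[0,0,0],[0,0,0]],
    [85,[0,0,0],[0,0,0]],
    [85,[0,0,0],[0,0,0]],
    [85,[0,0,0],[0,0,0]],
    [85,[0,0,0],[0,0,0]],
    [85,[0,0,0],[0,0,0]]
  ]
}}

```text
clock: 14.02
eef_pos: [541.4, 215.3, 120.4]
tcp_rot: [-3.12, 0.955, 1.598]
contact_force: [-0.2, 0.6, 0.4]
opening: 0.999
```

Request:
{"method": "servo_tool", "body": {
  "rows": [
    [85,[0,0,-25],[0,0,0]],
    [85,[0,0,-40],[0,0,0]],
    [85,[0,0,-40],[0,0,0]],
    [85,[0,0,-40],[0,0,0]],
    [85,[-25,0,-25],[0,0,0]],
    [85,[-40,0,-25],[0,0,0]],
    [85,[-40,0,-10],[0,0,0]],
    [85,[0,0,0],[0,0,0]]
  ]
}}

```text
clock: 15.02
eef_pos: [543.5, 322.0, 328.0]
tcp_rot: [-3.128, 0.952, 1.591]
contact_force: [0.7, 0.4, -0.3]
opening: 0.999
```

```bash
python3 - <<'E'
from k import *
s=sense();print(s['clock'],s['eef_pos'],s['tcp_rot'],s['qpos'].round(2))
for n in('side','scene','wrist'):
    T=w2c(n);im=snap(n)
    P=proj(n,[[530,215,90]],T)[0];print(n,P)
    for d in trace(n,'giraffe'):
        v=np.argwhere(d['mask']).mean(0)[::-1]
        if np.hypot(*(v-P))<60: print(d['conf'],d['mask'].sum(),fit(n,T,d['mask'],standing,[530,215,.02],(8,8,.15)))
D=frame([0,0,-1],[1,.03,0]);go([550,215,280],D)
print(wr(D,.38,1.9))
E
```

```text
15.025 [543.49567727 322.01787283 327.9971493 ] [-3.12804659  0.95192824  1.59137702] [ 0.83  0.68  1.2  -0.64  1.97  0.79]
side [310.17636622 162.97587838]
0.65 855 (array([ 5.31391595e+02,  2.24091013e+02, -1.09437765e-01]), np.float64(0.1260245901639344))
scene [367.52240674 250.14315403]
0.58 1104 (array([5.28770121e+02, 2.19541072e+02, 1.03669379e-01]), np.float64(0.09844134536505333))
wrist [308.68637743  47.55781726]
0.66 7056 (array([5.29309599e+02, 2.21638272e+02, 7.62123255e-04]), np.float64(0.06871657754010696))
shift [-26.5   6.9 112.4] len 115.7
turn [-1.27 54.82 -0.65] 54.8 shift after turn [-107.3    4.2   43.1]
(np.float64(0.0), np.float64(1.2415926535897934), np.float64(0.35000899514312245))
```

The three cameras agree: the giraffe stands at about (529.5, 221), yaw ≈ 0. Now I make the tool vertical and look at the niche from above.

Request:
{"method": "servo_tool", "body": {
  "rows": [
    [85,[0,0,0],[-0.2,9.13,-0.1]],
    [85,[0,0,0],[-0.2,9.13,-0.1]],
    [85,[0,0,0],[-0.2,9.13,-0.1]],
    [85,[0,0,0],[-0.2,9.13,-0.1]],
    [85,[0,0,0],[-0.2,9.13,-0.1]],
    [85,[0,0,0],[-0.2,9.13,-0.1]],
    [85,[-49,3,-8],[0,0,0]],
    [85,[-49,3,-8],[0,0,0]]
  ]
}}

```text
clock: 16.32
eef_pos: [551.2, 222.8, 339.8]
tcp_rot: [-3.141, -0.0, 1.6]
contact_force: [-0.4, -0.8, 0.5]
opening: 0.993
```

Request:
{"method": "servo_tool", "body": {
  "rows": [
    [85,[-49,3,-8],[0,0,0]],
    [85,[-49,3,-8],[0,0,0]],
    [85,[-49,3,-8],[0,0,0]],
    [85,[-49,3,-8],[0,0,0]],
    [85,[-49,3,-8],[0,0,0]],
    [85,[-49,3,-8],[0,0,0]],
    [85,[-49,3,-8],[0,0,0]],
    [85,[-49,3,-8],[0,0,0]]
  ]
}}

```text
clock: 17.32
eef_pos: [586.6, -168.4, 403.5]
tcp_rot: [-3.141, -0.001, 1.599]
contact_force: [0.5, 0.5, 0.4]
opening: 0.996
```

Request:
{"method": "servo_tool", "body": {
  "rows": [
    [85,[-49,3,-8],[0,0,0]],
    [85,[-49,3,-8],[0,0,0]],
    [85,[0,0,0],[0,0,0]],
    [85,[0,0,0],[0,0,0]]
  ]
}}

```text
clock: 17.82
eef_pos: [595.3, -264.3, 419.0]
tcp_rot: [-3.141, -0.002, 1.599]
contact_force: [0.5, -0.3, 0.8]
opening: 0.996
```

```bash
python3 - <<'E'
from k import *
s=sense();print(s['clock'],s['eef_pos'],s['tcp_rot'],s['qpos'].round(2))
T=w2c('wrist');im=snap('wrist','g.png');np.save('Tg.npy',T)
for t in('niche','clamp_knob'): print(t,[(d['conf'],c2w('wrist',d['centre'],T).round()) for d in boxes_of('wrist',t)])
E
```

```text
17.825 [ 595.28832394 -264.29306979  418.96866757] [-3.14103312e+00 -1.94898056e-03  1.59891437e+00] [-0.42  0.29  1.32  0.    1.53 -0.45]
niche [(0.73, array([ 573., -212.,   28.]))]
clamp_knob [(0.73, array([ 482., -211.,  100.]))]
```

View pics/g.png

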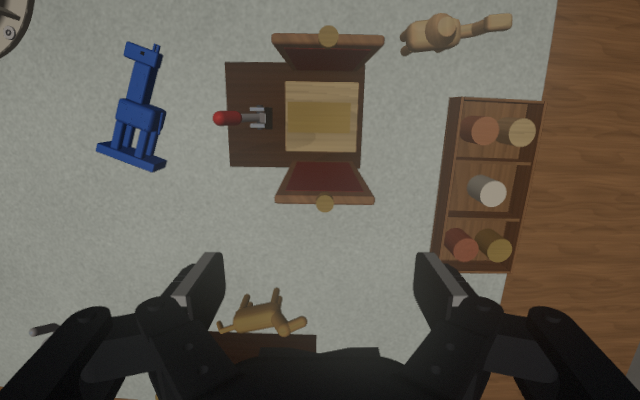

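Picture g: the niche is seen from above. Its base is at px (226–365, 62–167), plinth at (285–358, 80–153), and the red knob at (222,118) to the left (robot side). I crop it closely to get the plinth and inlay edges.

```bash
python3 - <<'E'
import cv2
im=cv2.imread('pics/g.png')[55:175,220:370]
im=cv2.convertScaleAbs(cv2.resize(im,None,fx=5,fy=5,interpolation=cv2.INTER_CUBIC),alpha=2)
cv2.imwrite('pics/h.png',im)
E
```

```text
(no output)
```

View pics/h.png

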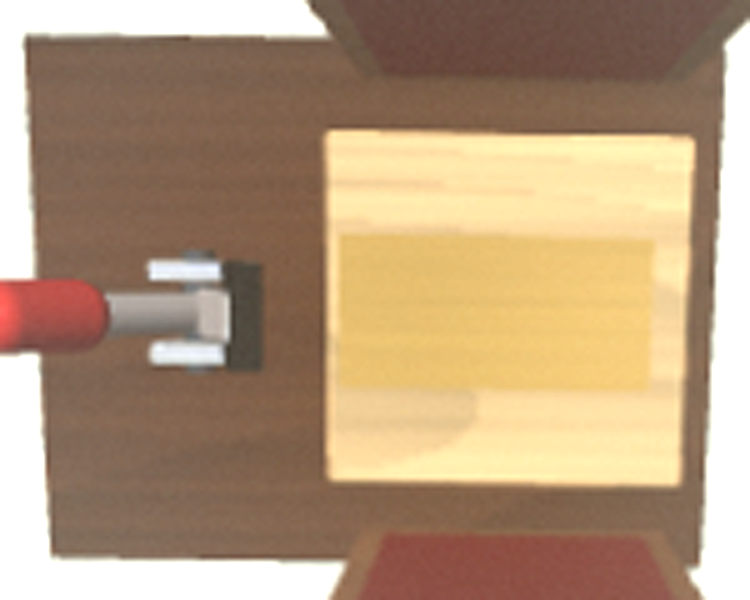

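```bash
python3 - <<'E'
from k import *
T=np.load('Tg.npy')
pts=[]
for (u,v,X,Y,Z) in [(342,235,-50,24,30),(655,238,50,24,30),(651,389,50,-24,30),(340,386,-50,-24,30),
 (326,130,-54,55,30),(695,139,62,55,30),(681,486,62,-55,30),(328,481,-54,-55,30),
 (28,37,-152,85,12),(724,43,72,85,12),(697,566,72,-85,12),(53,556,-152,-85,12)]:
    w=ray('wrist',[220+u/5-.4,55+v/5-.4],Z,T);pts.append([X,Y,*w[:2]]);
A=np.array(pts)
def f(p,B):
    c,s=np.cos(p[2]),np.sin(p[2]);return np.c_[p[0]+c*B[:,0]-s*B[:,1]-B[:,2],p[1]+s*B[:,0]+c*B[:,1]-B[:,3]].ravel()
for B in(A[:4],A[4:8],A[8:],A):
    r=least_squares(f,[590,-205,0],args=(B,));print(r.x.round(3),np.abs(r.fun).max().round(1))
E
```

```text
[ 5.93698e+02 -2.11022e+02  1.80000e-02] 0.8
[ 5.93058e+02 -2.11081e+02  1.20000e-02] 0.9
[ 5.93298e+02 -2.10958e+02  1.30000e-02] 1.5
[ 5.93351e+02 -2.11020e+02  1.30000e-02] 1.6
```

Request:
{"method": "servo_tool", "body": {
  "rows": [
    [85,[48,-3,10],[0,0,0]],
    [85,[48,-3,10],[0,0,0]],
    [85,[48,-3,10],[0,0,0]],
    [85,[48,-3,10],[0,0,0]],
    [85,[48,-3,10],[0,0,0]],
    [85,[48,-3,10],[0,0,0]],
    [85,[48,-3,10],[0,0,0]],
    [85,[48,-3,10],[0,0,0]]
  ]
}}

```text
clock: 18.98
eef_pos: [559.7, 121.0, 340.2]
tcp_rot: [3.14, -0.001, 1.601]
contact_force: [-0.6, 1.2, -0.2]
opening: 1.0
```

Request:
{"method": "servo_tool", "body": {
  "rows": [
    [85,[48,-3,10],[0,0,0]],
    [85,[48,-3,10],[0,0,0]],
    [85,[0,0,0],[0,0,0]],
    [85,[0,0,0],[0,0,0]]
  ]
}}

```text
clock: 19.48
eef_pos: [551.5, 214.5, 320.5]
tcp_rot: [3.141, -0.0, 1.601]
contact_force: [-0.3, -0.7, 0.2]
opening: 0.994
```

```bash
python3 - <<'E'
from k import *
s=sense();print(s['clock'],s['eef_pos'],s['tcp_rot'])
n='wrist';T=w2c(n);im=snap(n);print(T[:3,3])
best=None
for d in trace(n,'giraffe'):
    v=np.argwhere(d['mask']).mean(0)[::-1];print(d['conf'],d['mask'].sum(),v)
    P=proj(n,[[535,221,90]],T)[0]
    if np.hypot(*(v-P))<70: p,c=fit(n,T,d['mask'],standing,[529.5,221.5,.02],(8,8,.15));print(p,c);best=p
cs,_=cv2.findContours(sil(n,T,standing(best)),0,2);cv2.drawContours(im,cs,-1,(0,255,0),1)
cv2.imwrite('pics/i.png',im)
h=standing(best)@[170,21,0,1];print('head',h)
tr=frame([0,0,-1],[np.cos(best[2]),np.sin(best[2]),0]);go([h[0],h[1],190],tr)
E
```

```text
19.475 [551.46181931 214.54981454 320.53671282] [ 3.14050473e+00 -2.81989622e-04  1.60095931e+00]
[-558.25833104  127.49960205  518.59662427]
0.96 3365 [137.12421991  40.84992571]
0.93 3889 [306.89817434 163.54152738]
[5.29575548e+02 2.18900986e+02 2.91810364e-02] 0.06745079212674032
0.4 55 [154.18181818 395.83636364]
0.29 37 [253. 354.]
head [550.56660739 219.51370096 170.           1.        ]
shift [  5.8  -1.4 130.8] len 131.0
turn [ 0.09 -0.03 -0.06] 0.1 shift after turn [  5.9  -1.2 130.8]
```

View pics/i.png

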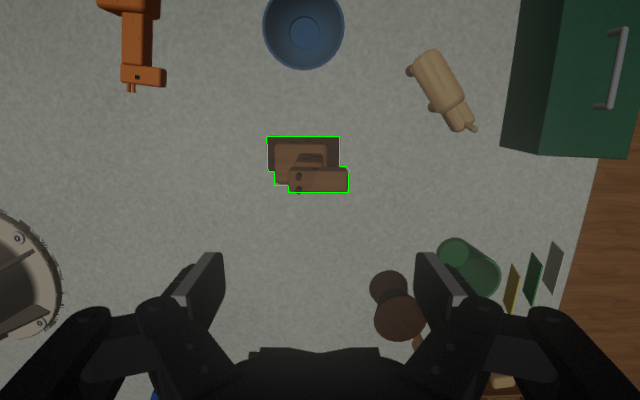

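Picture i: the fit outlines the giraffe (px 268–349, 137–192) very well; the head is at (550.6, 219.5). I descend for the vertical head grasp.

Request:
{"method": "servo_tool", "body": {
  "rows": [
    [85,[5.4,-1.2,30],[0,0,0]],
    [85,[0,0,40],[0,0,0]],
    [85,[0,0,35],[0,0,0]],
    [85,[0,0,30],[0,0,0]],
    [85,[0,0,20],[0,0,0]],
    [85,[0,0,12],[0,0,0]],
    [85,[0,0,0],[0,0,0]],
    [85,[0,0,0],[0,0,0]]
  ]
}}

```text
clock: 20.58
eef_pos: [551.4, 219.8, 154.4]
tcp_rot: [3.139, -0.001, 1.599]
contact_force: [-0.2, -0.0, -0.7]
opening: 1.0
```

Request:
{"method": "servo_tool", "body": {
  "rows": [
    [64,[0,0,0],[0,0,0]],
    [60,[0,0,0],[0,0,0]],
    [56,[0,0,0],[0,0,0]],
    [50,[0,0,0],[0,0,0]],
    [40,[0,0,0],[0,0,0]],
    [40,[0,0,0],[0,0,0]]
  ],
  "force": 60
}}

```text
clock: 21.32
eef_pos: [551.0, 220.1, 154.0]
tcp_rot: [3.14, -0.001, 1.599]
contact_force: [-0.2, 0.3, 5.2]
opening: 0.619
```

```bash
python3 - <<'E'
from k import *
s=sense();print(s['clock'],s['eef_pos'],s['tcp_rot'],s['contact_force'],s['opening']*85.4)
E
```

```text
21.325 [550.99924809 220.09570607 153.97367822] [ 3.13978919e+00 -1.17626067e-03  1.59941173e+00] [-0.21779879  0.34642841  5.20616555] 52.884223216211915
```

Request:
{"method": "servo_tool", "body": {
  "rows": [
    [40,[0,0,-15],[0,0,0]],
    [40,[0,0,-37],[0,0,0]],
    [40,[0,0,-45],[0,0,0]],
    [40,[0,0,-45],[0,0,0]],
    [40,[0,0,-45],[0,0,0]],
    [40,[0,0,-45],[0,0,0]],
    [40,[0,0,-40],[0,0,0]],
    [40,[0,0,0],[0,0,0]]
  ]
}}

```text
clock: 22.32
eef_pos: [551.4, 219.9, 429.4]
tcp_rot: [3.135, -0.003, 1.599]
contact_force: [0.6, -0.6, -3.3]
opening: 0.618
```

```bash
python3 - <<'E'
from k import *
s=sense();print(s['clock'],s['eef_pos'],s['tcp_rot'],s['contact_force'],s['opening']*85.4)
D=frame([0,0,-1],[np.cos(.013),np.sin(.013),0]);go([614.4,-210.2,424],D)
E
```

```text
22.325 [551.36091812 219.91629692 429.44195349] [ 3.13473327e+00 -2.72973681e-03  1.59927835e+00] [ 0.58700997 -0.57369828 -3.33123185] 52.79210729729931
shift [-431.8   50.7    4.6] len 434.7
turn [ 0.39 -0.16  0.89] 1.0 shift after turn [-430.9   57.4    5.4]
```

Request:
{"method": "servo_tool", "body": {
  "rows": [
    [40,[0,0,0],[0,0,0.89]],
    [40,[-20,2.7,0],[0,0,0]],
    [40,[-40,5.3,0],[0,0,0]],
    [40,[-45,6,0],[0,0,0]],
    [40,[-45,6,0],[0,0,0]],
    [40,[-45,6,0],[0,0,0]],
    [40,[-45,6,0],[0,0,0]],
    [40,[-45,6,0],[0,0,0]]
  ]
}}

```text
clock: 23.32
eef_pos: [591.4, -67.3, 423.8]
tcp_rot: [-3.14, -0.001, 1.583]
contact_force: [1.0, -0.1, -2.4]
opening: 0.619
```

Request:
{"method": "servo_tool", "body": {
  "rows": [
    [40,[-45,6,0],[0,0,0]],
    [40,[-45,6,0],[0,0,0]],
    [40,[-35,4.6,0],[0,0,0]],
    [40,[-21,2.8,0],[0,0,0]],
    [40,[0,0,0],[0,0,0]],
    [40,[0,0,0],[0,0,0]],
    [40,[0,0,0],[0,0,0]]
  ]
}}

```text
clock: 24.2
eef_pos: [613.4, -209.5, 425.2]
tcp_rot: [3.141, -0.001, 1.585]
contact_force: [0.0, -0.0, -3.7]
opening: 0.62
```

```bash
python3 - <<'E'
from k import *
s=sense();print(s['clock'],s['eef_pos'],s['tcp_rot'],s['contact_force'],s['opening']*85.4)
D=frame([0,0,-1],[np.cos(.013),np.sin(.013),0]);go([614.4,-210.2,215],D)
n='wrist';T=w2c(n);im=snap(n,'j.png')
E
```

```text
24.2 [ 613.37823896 -209.53988036  425.20389303] [ 3.14056715e+00 -1.03404696e-03  1.58490454e+00] [ 0.0342557  -0.00961986 -3.69092952] 52.94667079303723
shift [ -0.9   0.8 210.2] len 210.2
turn [ 0.06 -0.06  0.06] 0.1 shift after turn [ -0.7   1.  210.2]
```

View pics/j.png

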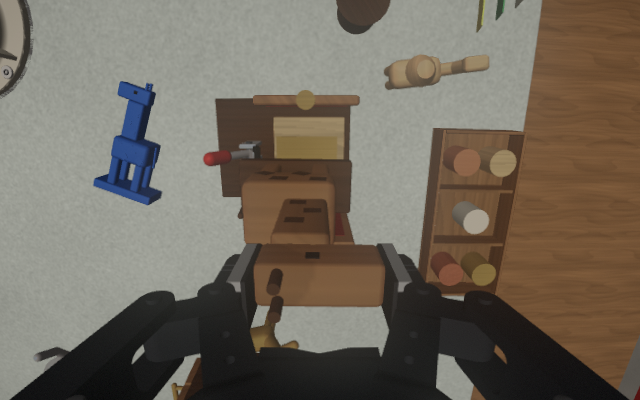

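Picture j: the giraffe hangs vertically in the jaws (head at 318,275), above the niche (inlay at 308,147). Descending.

Request:
{"method": "servo_tool", "body": {
  "rows": [
    [40,[-0.8,0.9,20],[0,0,0]],
    [40,[0,0,35],[0,0,0]],
    [40,[0,0,35],[0,0,0]],
    [40,[0,0,35],[0,0,0]],
    [40,[0,0,35],[0,0,0]],
    [40,[0,0,30],[0,0,0]],
    [40,[0,0,20],[0,0,0]],
    [40,[0,0,0],[0,0,0]]
  ]
}}

```text
clock: 25.25
eef_pos: [613.9, -210.6, 213.9]
tcp_rot: [-3.14, -0.002, 1.584]
contact_force: [0.4, -0.8, -3.0]
opening: 0.621
```

```bash
python3 - <<'E'
from k import *
s=sense();print(s['clock'],s['eef_pos'],s['tcp_rot'],s['contact_force'])
a=snap('scene');b=snap('side')
c=lambda i,n:(lambda p:cv2.resize(i[p[1]-45:p[1]+45,p[0]-45:p[0]+45],(400,400),interpolation=cv2.INTER_CUBIC))(proj(n,[[590,-210,110]])[0].astype(int))
cv2.imwrite('pics/k.png',np.hstack([c(a,'scene'),c(b,'side')]))
go([614.4,-210.2,184])
E
```

```text
25.25 [ 613.90437785 -210.61111041  213.94358755] [-3.14034216e+00 -1.61625559e-03  1.58429885e+00] [ 0.36340823 -0.8040637  -2.9913413 ]
shift [ 1.1 -0.9 32.2] len 32.2
```

View pics/k.png

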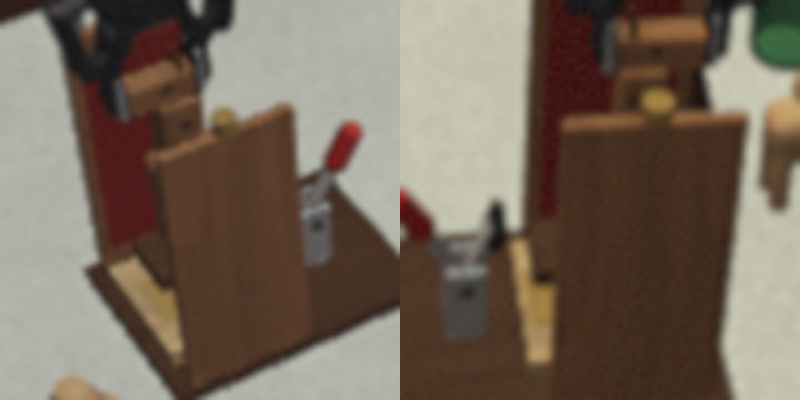

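Picture k: the giraffe is between the boards, above the inlay, and the lever is open. Lowering on.

Request:
{"method": "servo_tool", "body": {
  "rows": [
    [40,[0.3,0.4,12],[0,0,0]],
    [40,[0,0,8],[0,0,0]],
    [40,[0,0,5],[0,0,0]],
    [40,[0,0,2],[0,0,0]],
    [40,[0,0,0],[0,0,0]],
    [40,[0,0,0],[0,0,0]]
  ]
}}

```text
clock: 26.1
eef_pos: [615.2, -211.0, 188.4]
tcp_rot: [3.14, -0.001, 1.584]
contact_force: [0.4, -0.4, -2.2]
opening: 0.617
```

Request:
{"method": "servo_tool", "body": {
  "rows": [
    [40,[0,0,2],[0,0,0]],
    [40,[0,0,0],[0,0,0]]
  ]
}}

```text
clock: 26.35
eef_pos: [614.9, -210.9, 186.0]
tcp_rot: [3.141, -0.001, 1.584]
contact_force: [0.3, -0.2, -2.1]
opening: 0.619
```

Request:
{"method": "servo_tool", "body": {
  "rows": [
    [40,[0,0,1.5],[0,0,0]],
    [40,[0,0,0],[0,0,0]]
  ]
}}

```text
clock: 26.6
eef_pos: [614.9, -210.9, 184.5]
tcp_rot: [3.141, -0.001, 1.584]
contact_force: [-0.4, 0.3, -3.1]
opening: 0.619
```

Request:
{"method": "servo_tool", "body": {
  "rows": [
    [40,[0,0,1.5],[0,0,0]],
    [40,[0,0,0],[0,0,0]]
  ]
}}

```text
clock: 26.85
eef_pos: [615.1, -211.0, 184.0]
tcp_rot: [3.14, -0.001, 1.584]
contact_force: [-2.3, 0.5, 5.3]
opening: 0.616
```

Request:
{"method": "servo_tool", "body": {
  "rows": [
    [40,[0,0,1.5],[0,0,0]],
    [40,[0,0,0],[0,0,0]]
  ]
}}

```text
clock: 27.1
eef_pos: [615.2, -211.1, 183.9]
tcp_rot: [3.14, -0.0, 1.584]
contact_force: [-6.2, 1.7, 16.3]
opening: 0.621
```

Seated at the expected height (TCP 184). Relieve, open, and rise.

Request:
{"method": "servo_tool", "body": {
  "rows": [
    [40,[0,0,-2],[0,0,0]],
    [40,[0,0,0],[0,0,0]],
    [60,[0,0,0],[0,0,0]],
    [70,[0,0,0],[0,0,0]],
    [85,[0,0,0],[0,0,0]],
    [85,[0,0,0],[0,0,0]],
    [85,[0,0,0],[0,0,0]],
    [85,[0,0,-5],[0,0,0]]
  ]
}}

```text
clock: 28.1
eef_pos: [614.7, -210.8, 188.4]
tcp_rot: [3.141, -0.001, 1.584]
contact_force: [0.4, 0.0, 0.1]
opening: 0.992
```

Request:
{"method": "servo_tool", "body": {
  "rows": [
    [85,[0,0,-20],[0,0,0]],
    [85,[0,0,-40],[0,0,0]],
    [85,[0,0,-40],[0,0,0]],
    [85,[0,0,-30],[0,0,0]],
    [85,[0,0,-30],[0,0,0]],
    [85,[0,0,-20],[0,0,0]],
    [85,[0,0,0],[0,0,0]],
    [85,[0,0,0],[0,0,0]]
  ]
}}

```text
clock: 29.1
eef_pos: [614.4, -210.9, 368.4]
tcp_rot: [3.141, -0.001, 1.584]
contact_force: [-0.4, -0.1, 0.1]
opening: 0.995
```

```bash
python3 - <<'E'
from k import *
s=sense();print(s['clock'],s['eef_pos'],s['tcp_rot'],s['opening'])
n='wrist';T=w2c(n);im=snap(n,'l.png')
P=proj(n,[[600,-210,150]],T)[0];print(P)
for d in trace(n,'giraffe'):
    v=np.argwhere(d['mask']).mean(0)[::-1];print(d['conf'],d['mask'].sum(),v)
    if np.hypot(*(v-P))<70: print(fit(n,T,d['mask'],lambda p:standing(p,30),[594,-211.5,.013],(5,5,.1)))
print([(d['conf'],c2w('wrist',d['centre'],T).round()) for d in boxes_of('wrist','clamp_knob')])
E
```

```text
29.1 [ 614.44308057 -210.92834632  368.35312051] [ 3.14095696e+00 -8.66134123e-04  1.58379305e+00] 0.994575422826788
[305.96586564 169.00139481]
0.86 5719 [112.35408288 152.92306347]
0.75 3675 [308.48653061 164.97142857]
(array([ 5.93617233e+02, -2.10490790e+02,  1.03137311e-02]), np.float64(0.05308130502330399))
[(0.64, array([ 482., -209.,  100.])), (0.48, array([ 575., -238.,   30.]))]
```

View pics/l.png

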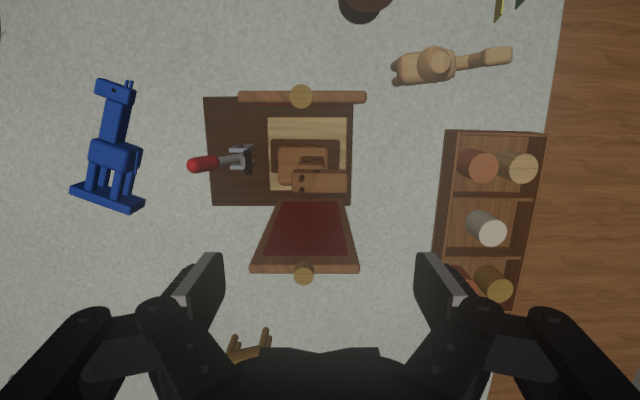

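Picture l: the giraffe stands on the inlay (px 270–347, 138–194) with its nose to +x, and the lever is open (knob at 203,163). The fit gives foot offset (0.2, 0.5) mm, yaw off by 0.003. Now the lever: close the fingers and go behind the knob.

Request:
{"method": "servo_tool", "body": {
  "rows": [
    [0,[0,-40,0],[0,0,0]],
    [0,[0,-40,0],[0,0,0]],
    [0,[0,-40,0],[0,0,0]],
    [0,[0,-40,0],[0,0,0]],
    [0,[0,-40,0],[0,0,0]],
    [0,[0,0,20],[0,0,0]],
    [0,[0,0,0],[0,0,0]],
    [0,[0,0,0],[0,0,0]]
  ],
  "force": 40
}}

```text
clock: 30.25
eef_pos: [415.2, -213.7, 348.6]
tcp_rot: [3.141, -0.001, 1.584]
contact_force: [0.6, -0.3, -0.3]
opening: -0.0
```

```bash
python3 - <<'E'
from k import *
s=sense();print(s['clock'],s['eef_pos'],s['tcp_rot'],s['opening'],s['qpos'].round(2))
go([414,-212.7,105])
n='wrist';T=w2c(n);snap(n)
print([(d['conf'],c2w(n,d['centre'],T).round(),np.c_[np.argwhere(d['mask']).min(0),np.argwhere(d['mask']).max(0)].tolist() if 'mask' in d else '') for d in boxes_of(n,'clamp_knob')+[]])
print(proj(n,[[461.4,-212.7,117]],T))
print([(d['conf'],np.argwhere(d['mask']).mean(0)[::-1]) for d in trace(n,'clamp_knob')])
E
```

```text
30.25 [ 415.21183833 -213.66693594  348.63743117] [ 3.14070623e+00 -8.88965109e-04  1.58396540e+00] -0.0004780602072913432 [-0.48 -0.    1.8   0.    1.34 -0.49]
shift [  0.8  -1.4 243.6] len 243.6
[(0.78, array([ 501., -210.,   98.]), '')]
[[358.22134211 167.59865498]]
[(0.83, array([382.27659574, 163.90232108]))]
```

Request:
{"method": "servo_tool", "body": {
  "rows": [
    [0,[0.8,-1.2,40],[0,0,0]],
    [0,[0,0,40],[0,0,0]],
    [0,[0,0,40],[0,0,0]],
    [0,[0,0,40],[0,0,0]],
    [0,[0,0,40],[0,0,0]],
    [0,[0,0,30],[0,0,0]],
    [0,[0,0,13],[0,0,0]],
    [0,[0,0,0],[0,0,0]]
  ]
}}

```text
clock: 31.4
eef_pos: [413.9, -212.6, 105.2]
tcp_rot: [3.141, -0.001, 1.584]
contact_force: [-0.1, -0.5, 0.6]
opening: 0.003
```

Request:
{"method": "servo_tool", "body": {
  "rows": [
    [0,[0,10,0],[0,0,0]],
    [0,[0,10,0],[0,0,0]],
    [0,[0,10,0],[0,0,0]],
    [0,[0,8,0],[0,0,0]],
    [0,[0,8,0],[0,0,0]]
  ]
}}

```text
clock: 32.02
eef_pos: [460.1, -212.0, 105.9]
tcp_rot: [3.141, -0.001, 1.584]
contact_force: [-3.5, -0.3, 2.8]
opening: 0.002
```

Request:
{"method": "servo_tool", "body": {
  "rows": [
    [0,[0,8,0],[0,0,0]],
    [0,[0,8,0],[0,0,0]]
  ]
}}

```text
clock: 32.28
eef_pos: [476.9, -211.9, 105.7]
tcp_rot: [3.14, -0.0, 1.584]
contact_force: [-1.5, -1.2, 0.3]
opening: -0.005
```

Request:
{"method": "servo_tool", "body": {
  "rows": [
    [0,[0,7,0],[0,0,0]],
    [0,[0,7,0],[0,0,0]]
  ]
}}

```text
clock: 32.52
eef_pos: [490.6, -211.7, 105.5]
tcp_rot: [3.14, -0.001, 1.584]
contact_force: [-0.6, 0.1, -0.3]
opening: 0.002
```

Request:
{"method": "servo_tool", "body": {
  "rows": [
    [0,[0,6,0],[0,0,0]],
    [0,[0,4,0],[0,0,0]],
    [0,[0,0,0],[0,0,0]]
  ]
}}

```text
clock: 32.9
eef_pos: [500.1, -211.5, 105.5]
tcp_rot: [3.14, -0.001, 1.584]
contact_force: [0.3, 0.2, 0.2]
opening: 0.003
```

```bash
python3 - <<'E'
from k import *
s=sense();print(s['clock'],s['eef_pos'],s['contact_force'])
a=snap('scene');b=snap('side')
for n in('scene','side'): print(n,[(d['conf'],c2w(n,d['centre']).round()) for d in boxes_of(n,'clamp_knob')])
E
```

```text
32.9 [ 500.0952279  -211.53966804  105.46077377] [0.33822552 0.23505025 0.19364989]
scene []
side [(0.61, array([ 536., -215.,   80.]))]
```

The force fell to zero, so the lever went over centre. I retreat and check from above.

Request:
{"method": "servo_tool", "body": {
  "rows": [
    [0,[0,-25,0],[0,0,0]],
    [0,[0,-30,0],[0,0,0]],
    [0,[0,-30,-10],[0,0,0]],
    [0,[0,0,-40],[0,0,0]],
    [0,[0,0,-45],[0,0,0]],
    [0,[0,0,-45],[0,0,0]],
    [0,[0,0,-45],[0,0,0]],
    [0,[0,0,-45],[0,0,0]]
  ]
}}

```text
clock: 34.1
eef_pos: [414.2, -212.7, 337.1]
tcp_rot: [3.14, -0.001, 1.584]
contact_force: [1.0, -0.6, -0.7]
opening: -0.0
```

Request:
{"method": "servo_tool", "body": {
  "rows": [
    [0,[-10,40,-35],[0,0,0]],
    [0,[-10,40,0],[0,0,0]],
    [0,[0,40,0],[0,0,0]],
    [0,[0,30,0],[0,0,0]],
    [0,[0,0,0],[0,0,0]],
    [0,[0,0,0],[0,0,0]]
  ]
}}

```text
clock: 34.85
eef_pos: [564.0, -230.8, 370.3]
tcp_rot: [3.142, -0.001, 1.584]
contact_force: [-0.8, 0.1, -0.5]
opening: -0.001
```

```bash
python3 - <<'E'
from k import *
s=sense();print(s['clock'],s['eef_pos'],s['contact_force'])
n='wrist';T=w2c(n);im=snap(n)
P=proj(n,[[600,-210,150]],T)[0]
for d in trace(n,'giraffe'):
    v=np.argwhere(d['mask']).mean(0)[::-1]
    if np.hypot(*(v-P))<70: print(d['conf'],fit(n,T,d['mask'],lambda p:standing(p,30),[594,-211.5,.013],(5,5,.1)))
print([(d['conf'],c2w(n,d['centre'],T).round()) for d in boxes_of(n,'clamp_knob')])
p=proj(n,[[570,-211,60]],T)[0].astype(int)
cv2.imwrite('pics/m.png',cv2.convertScaleAbs(cv2.resize(im[max(0,p[1]-90):p[1]+90,p[0]-110:p[0]+110],None,fx=3.3,fy=3.3,interpolation=cv2.INTER_CUBIC),alpha=1.6))
E
```

```text
34.85 [ 564.04551377 -230.79616761  370.27770966] [-0.82706133  0.05634959 -0.53228142]
0.6 (array([ 5.92933893e+02, -2.10884496e+02, -2.26143086e-02]), np.float64(0.0997920997920998))
[(0.63, array([ 537., -207.,  104.]))]
```

The viewer limit is reached, so I check the lever numerically using the red grip's pixels.

```bash
python3 - <<'E'
from k import *
n='wrist';T=w2c(n);im=snap(n)
h=cv2.cvtColor(im,cv2.COLOR_BGR2HSV);m=cv2.inRange(h,(0,170,90),(6,255,255))|cv2.inRange(h,(174,170,90),(180,255,255))
N,_,st,c=cv2.connectedComponentsWithStats(m)
print([(c[i].round(),st[i,4]) for i in range(1,N) if st[i,4]>40])
for a in(-.6,0,.4,.5,.6): print(a,proj(n,[[503.4-1+r*np.sin(a),-212,55+r*np.cos(a)] for r in(75,50)],T).round(1).tolist())
s=sense();print(s['clock'],s['qvel'].round(3))
E
```

```text
[(array([299., 147.]), np.int32(258))]
-0.6 [[233.9, 148.1], [248.9, 146.2]]
0 [[266.8, 149.9], [269.8, 147.3]]
0.4 [[291.9, 149.5], [285.6, 147.1]]
0.5 [[297.7, 149.2], [289.3, 146.9]]
0.6 [[303.1, 148.9], [292.8, 146.7]]
35.05 [ 0.001  0.002 -0.006 -0.    -0.     0.001]
```

```bash
python3 -c "
from rig import *
print(sign_off())"
```

```text
the job is handed in; nothing more can be done
None
```

The giraffe stands on the inlay with its nose facing out of the niche, the clamp is shut, and I handed the job in at about 35 s. The hand-in reports no verdict.

- **How it was done:** I gripped the brown giraffe by the neck, stood it upright on the free table, and gripped it again by the head from above. I then lowered it onto the inlay, let go, and pushed the red lever over centre with closed fingertips.
- **Giraffe:** Before the clamp was pushed, the foot plate was about 0.5 mm from the inlay's centre and the yaw was within 0.01 rad. After the clamp closed, the offset was about (-0.4, 0.1) mm and the yaw was about 0.035 rad off. That second fit is looser because the lever partly covers the giraffe, but it is well within the limits.
- **Clamp:** The pushing force fell to zero past dead centre. The red grip's pixels match the fully shut angle of 1.2 rad, where the knob leans 0.6 rad past upright towards the plinth.
- **Not checked:**
  - The last close-up could not be viewed because the picture limit was reached, so the final check is by numbers only. I did not see the rubber foot itself over the plate.
  - I did not measure the other wares again at the end. I felt no unexpected contact on the way.

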